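# Post the spoilt marking bars through the sprung reject flap

## Task

Take the two spoilt bars (red upper end, scorched faces) out of the rack at the laser marking bench and post each, lower end first, through the sprung flap of the reject box, so that both end up inside the box and the flap is fully shut again. An unseen baffle stops each bar part-way and the flap nips it, so hold the flap up off the bar to let it slide in; feel your way, and neither ram a bar against the box nor push hard on the box. Leave the good bar standing in the rack and do not disturb the spray can or the computer mouse.

Things in the scene. Friction and masses are not known exactly. Their poses are not given: they have to be found in the camera images.
- bin: Reject box fixed to the bench, grey steel, 280 mm deep (its x -130 to +150), 200 wide (y), 254 high. Origin on the bench, z up, x away from its front. Front upright to z = 190 mm at x = -130; then a red face slopes back and up at 30 degrees above level to x = -20, z = 254; closed flat top behind. The mouth is in the red face. Posting direction, square into the red face: (0.5, 0, -0.866) in the box frame.
- mouth (a point): Centre of the mouth, on the outer surface of the red face, at (-81.5, 0, 218.0) mm in the box frame, axes as the box. The mouth is 150 mm wide (y) and 52 mm along the slope: its lower lip is 26 mm down the slope from this point, the flap's hinge 25 mm up the slope.
- lip (a point): Middle of the mouth's lower lip, axes as the box. From it a flat chute floor 75 mm long runs inwards along the posting direction; beyond it bars drop into the box. A fixed unseen baffle, square to the chute, hangs 15 mm above the line of the chute floor, 70 to 92 mm behind the mouth (varies). A bar held with its middle 18 mm or more off the floor strikes it as a firm rubber-faced stop; a bar lying on the chute floor slides under it.
- hinge (a point): Middle of the flap's hinge line (along the box's y), axes as the box. The flap is aluminium with a yellow stripe at its free lower edge, 146 mm wide, 50 mm from hinge to edge, 3 mm thick, flush with the red face when shut.
- flap (a joint): Flap angle: 0 shut, up to 1.35 rad swung inwards. A spring shuts it: 0.14 N m shut to 0.3 fully open, so 4 to 9 N to push in with a bar. Its edge nips a bar under it with 6 to 9 N: let go there, the bar sticks until the flap is lifted off it, e.g. by the loosened fingers run on along both edges of the bar to 55 mm past the face, or the bar is pushed on.
- rack: Black plastic rack fixed to the bench, 180 mm long (its x), 85 mm wide (y), 40 mm high, blue strip on one side. Origin at the centre of its underside, z up. Three slots at x = -55, 0 and +55 mm, each 11 by 45 mm and 32 mm deep, hold one upright bar each; which slot holds which bar varies.
- reject_a (a point): Centre of a spoilt flat bar, blue anodised aluminium, 120 mm long (its z, upright in the rack, this point 60 mm above its lower end), 42 mm wide (y), 8 mm thick (x), about 0.11 kg (0.08 to 0.15). Its faces bear a brown-black scorch, its top 8 mm is red.
- reject_b (a point): Centre of the other spoilt bar, exactly like reject_a.
- good (a point): Centre of the good bar, same size and axes, neat silver stripes on its faces and no red end. Stays in the rack.
- good_bar: The same good bar, its origin at the centre of its lower end.
- reject_a_bar: The spoilt bar reject_a, its origin at the centre of its lower end.
- reject_b_bar: The spoilt bar reject_b, its origin at the centre of its lower end.
- can: Spray can standing beyond the gap between rack and box, aluminium and red, 56 mm across, 180 mm high, origin at the centre of its underside. Leave alone.
- mouse: Black computer mouse lying beside the rack, 105 by 60 by 30 mm, origin at the centre of its underside. Leave alone.
There are look-alikes about, which are no part of the job. What is shaped like the reject_a_bar but orange is not meant.

How it is judged:
By the outcome, as a careful person would: the job done as asked, in the order asked, and still so for the second after the job is handed in, with the robot touching nothing.
It also fails if it takes over 72 s, if anything falls off the work surface, if the arm or the gripper's body presses on something with over 40 N, if the wrist force passes 120 N, or if a joint passes its speed limit or range.

## Robot

A 7-joint arm with a two-finger parallel gripper is mounted at the origin on the work surface. World frame = base frame: x ahead of the robot, y to its left, z up, the work surface at z = 0. Lengths are in m, angles in rad, forces in N, time in s.
With the tool pointing down it reaches from about 0.4 to 0.85 m from the base axis. Payload 4.5 kg.
Tool frame: the origin (TCP) lies on the centre line of the jaws, within the pads' length; the fingertips stand 17 mm ahead of it and the grasp point (between the pads) lies 2 mm behind it; x points along the fingers, y is the direction in which the jaws open and shut, and the axes are right-handed (so a half turn about x gives the same grasp; the last joint's range is limited). The gripper opens to 88 mm and grips with 3 to 60 N. Pads are 18 mm wide; open, the fingers measure 123 mm over their backs; the gripper's body (75 mm by 187 mm) begins 45 mm behind the grasp point.
Start: joints at [-1.082, 0.689, -0.195, 1.565, 0.157, 0.902, -0.215], TCP at [0.275, 0.561, 0.256] pointing down, gripper open.
Joint ranges: [-3.01, 3.01], [-0.46, 2.08], [-1.47, 1.51], [0.13, 2.56], [-1, 4.14], [0.04, 2.09], [-2.66, 2.66]. Speed limits (rad/s): [2.57, 2.57, 3.14, 3.14, 3.14, 3.14, 3.14].

## Interface

Orientations are given as a rotation vector (axis times angle).
In Python, from plant import robot gives the robot as it stands. Calls block until the motion is done:
- robot.move_ptp(position, orientation): joint-space move of the TCP to a pose.
- robot.line_to(position, rot=None, speed=0.15, threshold=None): straight line of the TCP; rot=None keeps the orientation; speed is the mean speed in m/s. With threshold (N) it stops when the force on the tool has changed by that much, and returns True; else False.
- robot.move_j(angles): joint-space move.
- robot.set_gripper(opening): finger opening in m; the grip force is fixed at half the most; returns when the fingers have stopped.
- robot.sleep(seconds).
- robot.ik(position, orientation): joint angles nearest the present ones, or None.
- robot.get_state(): the state.
- robot.camera(name): name is "side" or "top"; returns a dict with "pixels" (480x640x3 uint8, red, green, blue), "mtx" (3x3 intrinsics, pixels), "dist_coeffs" ([k1, k2, p1, p2, k3] as OpenCV has them; the pictures are not rectified), "eye" and "attitude" of the camera in the world. Camera axes: x right, y down, z forward; pixel columns grow to the right and rows downward; lengths in m; the calibration is good to about 2 mm. A picture is of the moment at which its call begins. There is no depth.
A pose or a line that the arm cannot do raises robot.PlanningError and nothing moves.
- robot.sign_off(): hands the job in, once; it reports no verdict.
The state is a dict: "clock": time; "joints": joint angles; "dq": joint speeds; "tau": joint torques, N m; "ee_pos": TCP position; "tool_rot": TCP orientation; "force": force on the tool from outside, world axes, zero at the start; "moment": the same for the moment, N m; "gripper_width": finger opening in m.
Only numpy, scipy, OpenCV 4.12 (cv2) and the standard library are available. Lean on these libraries where they do the work, as an engineer would, in place of code of your own. Each camera call takes 0.05 s, during which the arm holds its last target. There are 200 camera calls.

## Working session

There is one attempt and no reset: what is moved stays moved. The work goes in short steps, each a Python script; the robot and the scene stay as the last script left them, time stands still between calls to the robot, and variables do not carry over. Pictures are saved under pics/ and viewed, about 8 in all and at most 12, crops included, and the job is handed in when it is done.

```bash
ls; mkdir -p pics; python3 - <<'E'
from plant import robot
import cv2, numpy as np
for n in ("side","top"):
    c=robot.camera(n); cv2.imwrite(f"pics/{n}0.png",c["pixels"][:,:,::-1])
    np.savez(f"{n}0.npz",**{k:np.array(v) for k,v in c.items()})
    print(n,np.array(c["mtx"]).tolist(),c["dist_coeffs"],c["eye"],c["attitude"])
s=robot.get_state();print({k:np.round(v,3).tolist() for k,v in s.items()})
E
```

```text
pics
side [[545.0211882776132, 0.0, 325.5539627932175], [0.0, 545.0211882776132, 249.6538720413211], [0.0, 0.0, 1.0]] [0.05534376 0.         0.         0.         0.        ] [-0.07596574 -0.71368601  0.73591004] [-1.98063201  0.71748297 -0.38700456]
top [[451.656289070282, 0.0, 331.0724886522327], [0.0, 451.656289070282, 243.37322767689827], [0.0, 0.0, 1.0]] [-0.11584012  0.          0.          0.          0.        ] [0.42112198 0.09052253 0.94589823] [-2.09395574  2.11311655 -0.23598354]
{'clock': 0.1, 'joints': [-1.082, 0.69, -0.195, 1.566, 0.157, 0.903, -0.215], 'dq': [0.001, -0.003, 0.001, -0.003, 0.0, 0.001, 0.0], 'tau': [-0.003, -52.849, -1.271, -15.384, -0.053, 0.002, 0.0], 'ee_pos': [0.274, 0.561, 0.255], 'tool_rot': [0.355, 1.541, -0.358], 'force': [0.758, -0.214, 0.034], 'moment': [0.014, -0.009, 0.017], 'gripper_width': 0.088}
```

View pics/side0.png

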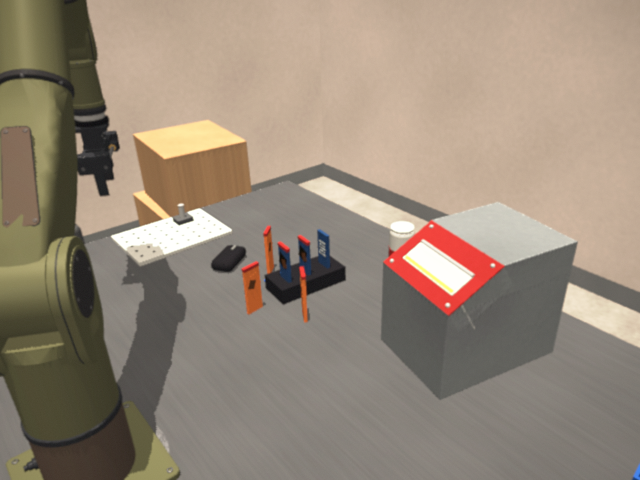

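View pics/top0.png

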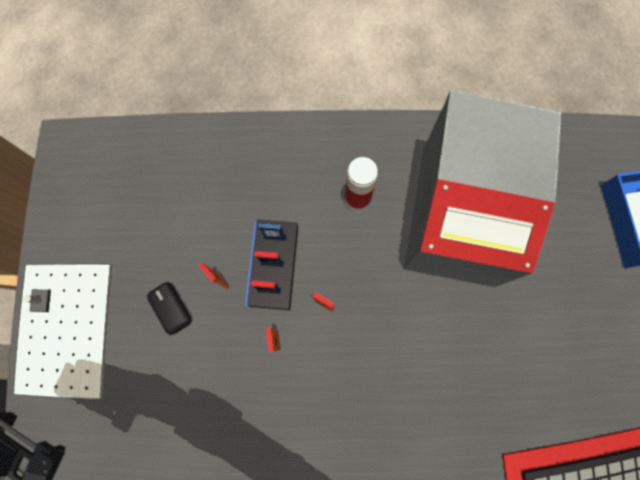

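Side view: three bars are in the rack at (285,262), (303,252) and (323,245). The farthest is the good one, with a blue top, and three orange decoys stand around the rack. Top view: the rack is at (272,265), the red tops are at (264,285) and (267,255), and the good bar is at (270,230). The box's red face spans (425–553, 180–270), the can is at (362,180) and the mouse at (170,308).

```bash
cat > h.py <<'E'
import numpy as np, cv2
from scipy.spatial.transform import Rotation as R
def rays(c,px):
    u=cv2.undistortPoints(np.asarray(px,float).reshape(-1,1,2),c["mtx"],c["dist_coeffs"])[:,0]
    d=np.c_[u,np.ones(len(u))]@R.from_rotvec(c["attitude"]).as_matrix().T
    return np.array(c["eye"],float),d
def onz(c,px,z):
    e,d=rays(c,px); return e+d*((z-e[2])/d[:,2])[:,None]
def proj(c,P):
    r=R.from_rotvec(c["attitude"]).inv(); 
    return cv2.projectPoints(np.asarray(P,float).reshape(-1,1,3),r.as_rotvec(),-r.apply(c["eye"]),c["mtx"],c["dist_coeffs"])[0][:,0]
def tri(ca,pa,cb,pb):
    e1,d1=rays(ca,pa);e2,d2=rays(cb,pb);o=[]
    for a,b in zip(d1,d2):
        s=np.linalg.lstsq(np.c_[a,-b],e2-e1,rcond=None)[0]
        p,q=e1+s[0]*a,e2+s[1]*b; o.append([*(p+q)/2,np.linalg.norm(p-q)])
    return np.array(o)
E
python3 - <<'E'
from h import *
np.set_printoptions(precision=4,suppress=True)
t=np.load("top0.npz");s=np.load("side0.npz")
def cons(c,lo,hi,amin,extra=None):
    hsv=cv2.cvtColor(c["pixels"],cv2.COLOR_RGB2HSV)
    if lo[0]<0: m=cv2.inRange(hsv,(0,lo[1],lo[2]),(hi[0],hi[1],hi[2]))|cv2.inRange(hsv,(180+lo[0],lo[1],lo[2]),(180,255,255))
    else: m=cv2.inRange(hsv,lo,hi)
    cs,_=cv2.findContours(m,cv2.RETR_EXTERNAL,cv2.CHAIN_APPROX_NONE)
    return [k for k in cs if cv2.contourArea(k)>amin]
def rect(c,k,z):
    p=onz(c,k[:,0],z)[:,:2]; (cx,cy),(w,h),a=cv2.minAreaRect((p*1000).astype(np.float32)); 
    b=cv2.boxPoints(((cx,cy),(w,h),a)); e=b[1]-b[0]; f=b[2]-b[1]; L=e if np.hypot(*e)>np.hypot(*f) else f
    return np.array([cx,cy,max(w,h),min(w,h),np.degrees(np.arctan2(L[1],L[0]))])
print("TOP red @128")
for k in cons(t,(-6,120,80),(4,255,255),30):
    print(k[:,0].mean(0),cv2.contourArea(k),rect(t,k,.128))
    if 5000<cv2.contourArea(k)<16000 and k[:,0,1].max()<300:
        q=cv2.approxPolyDP(k,6,True)[:,0]; print("face",q.tolist(),onz(t,q,.19),onz(t,q,.254))
print("blue strip z40")
for k in cons(t,(100,110,60),(125,255,255),40): print(k[:,0].mean(0),cv2.contourArea(k),rect(t,k,.04))
print("yellow")
for k in cons(t,(22,100,100),(34,255,255),40): print(k[:,0].mean(0),cv2.contourArea(k),rect(t,k,.2055))
print("dark rack")
h=cv2.cvtColor(t["pixels"],cv2.COLOR_RGB2GRAY)[200:330,220:320]
print("SIDE face")
for k in cons(s,(-6,120,80),(4,255,255),30):
    print(k[:,0].mean(0),cv2.contourArea(k), cv2.approxPolyDP(k,6,True)[:,0].tolist() if cv2.contourArea(k)>2000 else cv2.boundingRect(k))
a=cv2.resize(t["pixels"][190:330,180:360],None,fx=4,fy=4,interpolation=2)[:,:,::-1]
cv2.imwrite("pics/crop1.png",a)
b=cv2.resize(t["pixels"][80:290,400:570],None,fx=2.8,fy=2.8,interpolation=2)[:,:,::-1]
cv2.imwrite("pics/crop2.png",b)
E
```

```text
TOP red @128
[568.9875 452.1438] 2674.0 [ 216.8712 -343.5291  271.6382   49.3924  -83.4314]
[269.5741 339.0185] 113.0 [432.6948 200.655   43.0433  10.1896   8.0915]
[323.0208 299.5417] 110.0 [502.4594 104.7807  43.8381  10.1676  59.3238]
[262.7455 283.8364] 131.5 [531.9277 214.6552  44.7528  12.1926  84.8815]
[206.95 271.5 ] 105.0 [555.5828 319.2965  42.7471  10.3352  42.2561]
[266.     254.3889] 132.0 [586.9222 210.1007  45.576   12.3589  84.7249]
[358.9125 197.1875] 214.0 [695.0637  36.3644  48.5844  37.9135  82.3306]
[485.6585 225.6477] 8627.5 [ 637.4994 -211.3719  248.2965  149.2243   78.2305]
face [[437, 179], [421, 251], [533, 271], [553, 202]] [[ 0.709  -0.1011  0.19  ]
 [ 0.5778 -0.0648  0.19  ]
 [ 0.5403 -0.2603  0.19  ]
 [ 0.6657 -0.3126  0.19  ]] [[ 0.6846 -0.0849  0.254 ]
 [ 0.5645 -0.0517  0.254 ]
 [ 0.5302 -0.2306  0.254 ]
 [ 0.645  -0.2785  0.254 ]]
blue strip z40
[269.5    226.5417] 87.0 [663.3922 217.076   44.848   11.7021  85.5021]
[250.6566 263.5   ] 53.0 [587.6487 253.9508 173.1706   3.4109  -5.3462]
[624.5781 215.4684] 2062.5 [ 684.8894 -548.933   230.9595   95.3804  -10.3414]
yellow
[482.5    241.9167] 140.0 [ 589.2125 -169.1056  135.8372    4.9059   78.0654]
dark rack
SIDE face
[302.0625 272.0312] 56.0 (299, 266, 7, 14)
[249.5556 266.2778] 67.0 (242, 261, 17, 11)
[283.2222 246.2593] 50.5 (278, 241, 12, 11)
[303.7037 239.7407] 50.5 (298, 235, 12, 10)
[266.6957 230.3043] 35.5 (263, 226, 8, 10)
[441.5652 265.3834] 5748.5 [[430, 220], [397, 250], [389, 248], [384, 263], [449, 315], [504, 266]]
```

View pics/crop1.png

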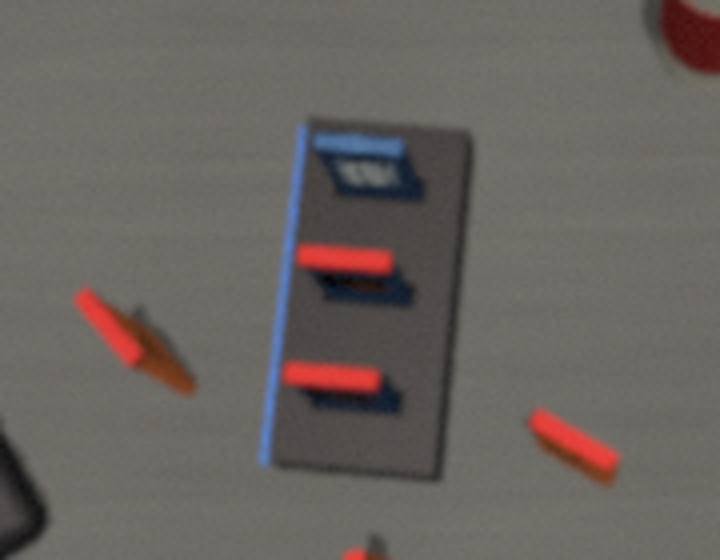

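The crop shows the red-topped spoilt bars in the two nearer slots and the good bar in the far slot, with the blue strip on the rack's left (+y) side. Measured sizes match: bars about 43 × 10 mm at 55 mm spacing, red face about 199 mm wide. Next I refine the box pose and check reach.

```bash
python3 - <<'E'
from h import *
from plant import robot
np.set_printoptions(precision=4,suppress=True)
t=np.load("top0.npz");s=np.load("side0.npz")
def red(c,box):
    hsv=cv2.cvtColor(c["pixels"],cv2.COLOR_RGB2HSV)
    m=cv2.inRange(hsv,(0,120,80),(4,255,255))|cv2.inRange(hsv,(174,120,80),(180,255,255))
    k=np.zeros_like(m);k[box[1]:box[3],box[0]:box[2]]=255
    cs,_=cv2.findContours(m&k,cv2.RETR_EXTERNAL,cv2.CHAIN_APPROX_NONE)
    return max(cs,key=cv2.contourArea)[:,0].astype(float)
def refine(k,q):
    L=[]
    for i in range(4):
        a,b=q[i],q[(i+1)%4];d=(b-a)/np.linalg.norm(b-a);r=k-a
        al=r@d/np.linalg.norm(b-a);pe=r@np.array([-d[1],d[0]])
        p=k[(al>.15)&(al<.85)&(abs(pe)<5)]
        vx,vy,x,y=cv2.fitLine(p.astype(np.float32),cv2.DIST_HUBER,0,.01,.01)[:,0];L.append(np.cross([x,y,1],[x+vx,y+vy,1]))
    o=[np.cross(L[i-1],L[i]) for i in range(4)]
    return np.array([v[:2]/v[2] for v in o])
# order: front+y, front-y, back-y, back+y
T=refine(red(t,(400,150,580,300)),np.array([[421,251],[533,271],[553,202],[437,179]],float))
S=refine(red(s,(370,200,520,330)),np.array([[384,263],[449,315],[504,266],[430,220]],float))
print(T,S)
F=onz(t,T[:2],.19);B=onz(t,T[2:],.254);print(F,B)
print("side",onz(s,S[:2],.19),onz(s,S[2:],.254))
print("tri",tri(t,T,s,S))
for A,Bk in ((F,B),(onz(s,S[:2],.19),onz(s,S[2:],.254))):
    for d in (A[0]-A[1],Bk[1]-Bk[0]): print("len",np.linalg.norm(d),"yaw",np.degrees(np.arctan2(d[1],d[0]))-90)
    m=Bk.mean(0)-A.mean(0);print("mid",np.hypot(*m[:2]),np.degrees(np.arctan2(m[1],m[0])),A.mean(0)+m*48.5/110)
# bar tops in side view at z .124 (centre of red band)
print(onz(s,[[283.2,246.3],[303.7,239.7]],.124))
yaw=np.radians(-11.2);M=np.array([.606,-.1713,.218])
ex=np.array([np.cos(yaw),np.sin(yaw),0]);n=.5*ex+np.array([0,0,-.866])
def rot(x,y):
    x=x/np.linalg.norm(x);return R.from_matrix(np.c_[x,y,np.cross(x,y)]).as_rotvec()
for sg in (1,-1):
    yb=np.radians(-5.2);q=robot.ik([.533,.2147,.114],rot(np.array([0,0,-1.]),sg*np.array([-np.sin(yb),np.cos(yb),0])))
    print("pick",q)
    for d in (-.15,-.02,.03): print(d,robot.ik(M+n*d,rot(n,sg*np.array([-np.sin(yaw),np.cos(yaw),0]))))
E
```

```text
[[419.955  250.94  ]
 [532.475  272.8975]
 [554.5187 202.5171]
 [436.836  178.9512]] [[381.9019 260.9408]
 [448.225  315.393 ]
 [504.1056 266.0227]
 [431.7004 220.8683]]
[[ 0.5779 -0.063   0.19  ]
 [ 0.537  -0.259   0.19  ]] [[ 0.6441 -0.281   0.254 ]
 [ 0.6847 -0.0846  0.254 ]]
side [[ 0.579  -0.0594  0.19  ]
 [ 0.5372 -0.2595  0.19  ]] [[ 0.6435 -0.2826  0.254 ]
 [ 0.6831 -0.0892  0.254 ]]
tri [[ 0.5769 -0.0622  0.1922  0.0012]
 [ 0.5372 -0.2593  0.1898  0.0005]
 [ 0.6446 -0.2817  0.253   0.0004]
 [ 0.6863 -0.0858  0.2513  0.0014]]
len 0.20022254491480415 yaw -11.797886583102425
len 0.20056669002931032 yaw -11.691504943963182
mid 0.10917526936566095 -11.538570815146086 [ 0.6046 -0.1706  0.2182]
len 0.20444391740478893 yaw -11.787727951452695
len 0.19742703771014278 yaw -11.59302645336885
mid 0.10847971136269652 -14.107998064301837 [ 0.6045 -0.1711  0.2182]
[[0.5333 0.2187 0.124 ]
 [0.5886 0.2129 0.124 ]]
pick [-0.3099  0.8334 -0.264   1.8292  0.3919  0.5303  0.6479]
-0.15 [ 0.3882  0.3295 -0.2474  2.1193  0.4721  0.198   1.1102]
-0.02 [ 0.59    0.6492 -0.6106  2.0836  1.7235  0.3658 -0.0767]
0.03 [ 0.5762  0.7545 -0.6096  2.0478  1.8791  0.4112 -0.1993]
pick [-0.6717  0.8648  0.3688  1.8489 -0.5689  0.5342 -1.5846]
-0.15 [ 0.1625  0.3237  0.0596  2.1289 -0.1692  0.1682 -1.393 ]
-0.02 [ 0.3313  0.5959 -0.1951  2.0967  2.1385  0.1277  2.6021]
0.03 [ 0.3267  0.697  -0.1947  2.0606  2.4198  0.1779  2.3309]
```

The box pose agrees across both views: yaw −11.7°, mouth at (0.6046, −0.1707, 0.218). I'm picking the nearest spoilt bar and taking it to the box.

```bash
cat >> h.py <<'E'
from plant import robot
np.set_printoptions(precision=4,suppress=True)
yaw=np.radians(-11.7);M=np.array([.6046,-.1707,.218])
ex=np.array([np.cos(yaw),np.sin(yaw),0]);ey=np.array([-np.sin(yaw),np.cos(yaw),0]);ez=np.array([0,0,1.])
n=.5*ex-.866025*ez; up=.866025*ex+.5*ez   # posting direction, up the slope
def rot(x,y): return R.from_matrix(np.c_[x,y,np.cross(x,y)]).as_rotvec()
yb=np.radians(-5.2);RP=rot(-ez,np.array([-np.sin(yb),np.cos(yb),0]));RB=rot(n,ey)
def P(tip,off): # TCP for depth of fingertips past the face, height above chute-floor line
    return M+n*(tip-.017)+up*(off-.026)
def st(m=""):
    s=robot.get_state();p=np.array(s["ee_pos"])-M;print(m,"t",round(s["clock"],2),"tip",round(float(p@n)*1e3+17,1),"off",round(float(p@up)*1e3+26,1),"y",round(float(p@ey)*1e3,1),"F n/up/y",np.round([np.dot(s["force"],a) for a in (n,up,ey)],1),"w",round(s["gripper_width"],4),"q",np.round(s["joints"],2))
E
cat > pick.py <<'E'
from h import *
def pick(b):
    robot.move_ptp([b[0],b[1],.25],RP);st("above")
    print(robot.line_to([b[0],b[1],.114],speed=.15,threshold=15))
    st("down");robot.set_gripper(.03);st("grip")
    robot.line_to([b[0],b[1],.34],speed=.2);st("lift")
E
python3 - <<'E'
from pick import *
pick([.533,.216])
robot.move_ptp(P(-.12,.022),RB);st("pre")
for n_ in("side","top"):
    c=robot.camera(n_);cv2.imwrite(f"pics/{n_}1.png",c["pixels"][:,:,::-1])
E
```

```text
above t 1.69 tip -85.5 off -87.3 y 365.7 F n/up/y [-0.3 -0.3  0.5] w 0.0878 q [-0.26  0.64 -0.34  1.72  0.28  0.83  0.75]
False
down t 2.75 tip 32.3 off -154.0 y 364.7 F n/up/y [-0.3  0.3  0.8] w 0.088 q [-0.32  0.83 -0.25  1.83  0.38  0.53  0.66]
grip t 3.52 tip 32.8 off -154.6 y 364.1 F n/up/y [-0.6  0.6 -0.1] w 0.0414 q [-0.32  0.83 -0.25  1.83  0.38  0.53  0.66]
lift t 4.8 tip -162.2 off -42.6 y 363.6 F n/up/y [ 1.1 -0.4  0.5] w 0.0415 q [-0.24  0.54 -0.37  1.6   0.22  1.04  0.8 ]
pre t 6.19 tip -119.8 off 22.6 y 1.4 F n/up/y [ 1.1  0.7 -0.4] w 0.0417 q [ 0.34  0.35 -0.19  2.14  0.53  0.15  1.04]
```

View pics/side1.png

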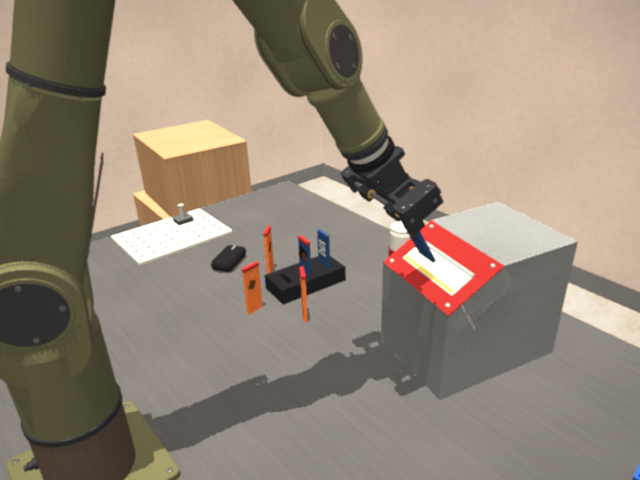

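The bar is held with its lower end at about (433,260), just off the flap's middle, and the good bar and decoys are undisturbed. Now I push the flap in gently to about 45 mm depth, then feel down for the chute floor.

```bash
python3 - <<'E'
from h import *
for t in (-.08,-.06,-.042):
    r=robot.line_to(P(t,.022),RB,speed=.06,threshold=16);st(f"in {r}")
    if r: break
else:
    r=robot.line_to(P(-.042,-.002),RB,speed=.03,threshold=5);st(f"down {r}")
E
```

```text
in False t 7.11 tip -80.3 off 22.4 y 0.2 F n/up/y [-6.1 -0.2  0.5] w 0.0414 q [ 0.24  0.43 -0.06  2.14  0.59  0.05  0.97]Traceback (most recent call last):
  File "<stdin>", line 3, in <module>
plant.PlanningError: the arm cannot follow that straight line within its joint ranges
```

The wrist's joint 6 is at its lower limit (0.05). I'll back out and look for a better arm posture.

```bash
python3 - <<'E'
from h import *
robot.line_to(P(-.125,.022),RB,speed=.1);st("out")
for t in (-.125,-.08,-.04,0,.03): print(t,robot.ik(P(t,.022),RB), robot.ik(P(t,.022),rot(n,-ey)))
E
```

```text
out t 7.71 tip -124.8 off 21.9 y -0.2 F n/up/y [-0.  -0.7 -0.7] w 0.0415 q [ 0.36  0.34 -0.22  2.14  0.56  0.17  1.01]
-0.125 [ 0.3636  0.341  -0.2233  2.1375  0.5556  0.1711  1.0143] [-0.1085  0.3631  0.4366  2.1573 -0.9789  0.2171 -0.5936]
-0.08 [ 0.246   0.4307 -0.0656  2.1438  0.6365  0.0548  0.9333] [ 0.3351  0.434  -0.1939  2.1398  1.0828  0.1053 -2.6501]
-0.04 [ 0.8348  0.6969 -1.0405  2.1063  1.5791  0.6404  0.0801] [ 0.2606  0.515  -0.0884  2.1337  2.1231  0.0563  2.5926]
0 [ 0.8937  0.9006 -1.2531  2.0836  1.6787  0.8907  0.0683] [ 0.3693  0.6052 -0.2605  2.1088  2.0809  0.175   2.6551]
0.03 [ 0.878   0.9745 -1.2537  2.0632  1.7389  0.9329  0.0569] [ 0.4014  0.6717 -0.3171  2.0865  2.1347  0.2324  2.6173]
```

```bash
python3 - <<'E'
from h import *
robot.line_to(P(-.24,.022),RB,speed=.2);st("high")
q=np.array([0.8348,0.6969,-1.0405,2.1063,1.5791,0.6404,0.0801]);q[1]-=.42
robot.move_j(q);s=robot.get_state();print(s["ee_pos"],s["clock"])
for t in (-.125,-.08,-.04,0,.03): print(t,robot.ik(P(t,.022),RB))
E
```

```text
high t 8.43 tip -239.2 off 21.4 y -0.3 F n/up/y [ 1.5 -0.4 -0.5] w 0.0411 q [ 0.69  0.14 -0.56  2.07  0.23  0.44  1.34]
[ 0.5659 -0.1563  0.478 ] 9.6583
-0.125 [ 0.8931  0.4795 -1.0192  2.1152  1.2331  0.5158  0.3608]
-0.08 [ 0.8419  0.5828 -0.9978  2.1167  1.436   0.5535  0.1845]
-0.04 [ 0.8069  0.6736 -0.9819  2.1075  1.5788  0.5938  0.0729]
0 [ 0.7705  0.7554 -0.9498  2.0891  1.6941  0.62   -0.008 ]
0.03 [ 0.7399  0.8093 -0.9115  2.0695  1.7696  0.6251 -0.0585]
```

This posture is continuous all the way in, so I'm inserting.

```bash
cat > post.py <<'E'
from h import *
def enter():
    robot.move_ptp(P(-.125,.022),RB);st("pre")
    r=robot.line_to(P(-.042,.022),RB,speed=.07,threshold=16);st(f"in {r}")
    if r: return False
    r=robot.line_to(P(-.042,-.002),RB,speed=.03,threshold=5);st(f"down {r}")
    return r
E
python3 - <<'E'
from post import *
enter()
E
```

```text
pre t 10.28 tip -125.4 off 22.9 y 0.4 F n/up/y [0.3 0.2 0.4] w 0.0416 q [ 0.89  0.48 -1.02  2.11  1.23  0.52  0.36]
in False t 11.62 tip -42.1 off 21.8 y 0.2 F n/up/y [ 0.9 -1.1  0.4] w 0.0417 q [ 0.77  0.64 -0.9   2.11  1.57  0.53  0.07]
down True t 11.94 tip -42.4 off 19.5 y 0.3 F n/up/y [-4.9  0.5 -0.8] w 0.0417 q [ 0.77  0.64 -0.9   2.12  1.59  0.53  0.05]
```

That stop was a 5 N change along the bar, so it was flap friction rather than the floor. I'm going on down with a little more allowance.

```bash
python3 - <<'E'
from post import *
r=robot.line_to(P(-.042,-.002),RB,speed=.03,threshold=7);st(f"down {r}")
E
```

```text
down True t 12.51 tip -42.4 off 5.2 y 0.2 F n/up/y [-1.7  2.8  0.1] w 0.0411 q [ 0.78  0.64 -0.91  2.16  1.68  0.54 -0.05]
```

The floor is felt at 5.2 mm, against 4 expected. I lift off 1.5 mm and push on under the baffle.

```bash
cat >> post.py <<'E'
def under(off):
    robot.line_to(P(-.042,off),RB,speed=.03)
    r=robot.line_to(P(-.003,off),RB,speed=.05,threshold=14);st(f"under {r}")
    return r
E
python3 - <<'E'
from post import *
under(.0065)
E
```

```text
under False t 13.69 tip -2.6 off 5.6 y -0.1 F n/up/y [ 4.6 -2.3 -0.2] w 0.0417 q [ 0.75  0.73 -0.9   2.14  1.76  0.58 -0.1 ]
```

```bash
cat >> post.py <<'E'
def release():
    robot.set_gripper(.062);st("open")
    robot.line_to(P(-.003,.024),RB,speed=.06)
    r=robot.line_to(P(.034,.024),RB,speed=.06,threshold=14);st(f"lift {r}")
    robot.sleep(.4);st("wait")
    return r
def look(i):
    for n_ in("side","top"):
        c=robot.camera(n_);cv2.imwrite(f"pics/{n_}{i}.png",c["pixels"][:,:,::-1])
        p=proj(c,M[None])[0].astype(int);x,y=np.clip(p-[95,85],0,[450,310])
        a=cv2.resize(c["pixels"][y:y+170,x:x+190],None,fx=2.1,fy=3,interpolation=2)[:,:,::-1]
        o=a if n_=="side" else np.hstack([o,a])
    cv2.imwrite(f"pics/both{i}.png",o)
E
python3 - <<'E'
from post import *
release();look(2)
E
```

```text
open t 14.18 tip -3.1 off 6.8 y -0.0 F n/up/y [ 1.2  0.3 -0.4] w 0.0618 q [ 0.75  0.73 -0.9   2.14  1.76  0.58 -0.1 ]
lift False t 15.39 tip 34.7 off 21.0 y 0.3 F n/up/y [-6.  -4.6 -0.1] w 0.0621 q [ 0.72  0.8  -0.87  2.07  1.78  0.59 -0.07]
wait t 15.79 tip 34.6 off 20.9 y 0.3 F n/up/y [-4.9 -4.1 -0.2] w 0.062 q [ 0.72  0.8  -0.87  2.07  1.78  0.59 -0.07]
```

View pics/both2.png

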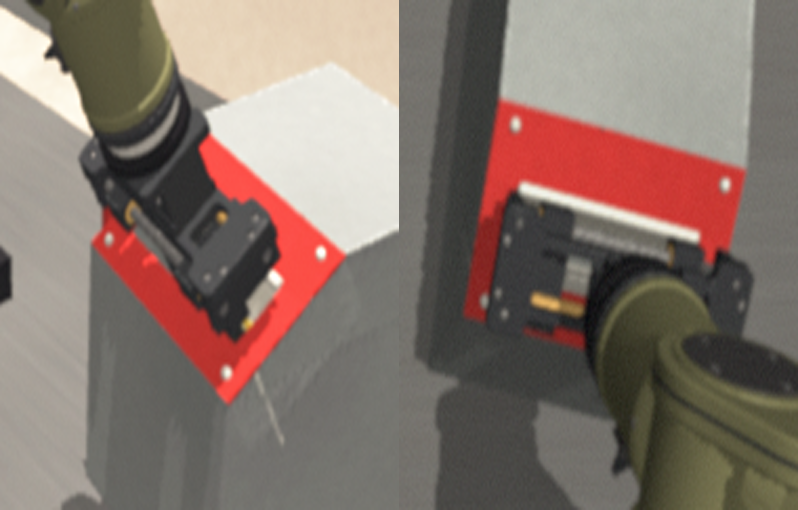

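The gripper is holding the flap open and hides the mouth, so I can't see the bar. I'll withdraw, checking the flap.

```bash
python3 - <<'E'
from post import *
robot.line_to(P(-.02,.024),RB,speed=.12);st("out")
robot.line_to(P(-.2,.024),RB,speed=.25);st("out")
look(3)
E
```

```text
out t 16.49 tip -19.3 off 24.0 y -0.3 F n/up/y [-0.1  0.3  0.7] w 0.062 q [ 0.74  0.68 -0.88  2.1   1.64  0.54  0.02]
out t 17.36 tip -199.2 off 23.5 y -0.7 F n/up/y [ 0.6 -0.9 -1.1] w 0.0619 q [ 1.09  0.35 -1.2   2.08  0.89  0.56  0.68]
```

View pics/both3.png

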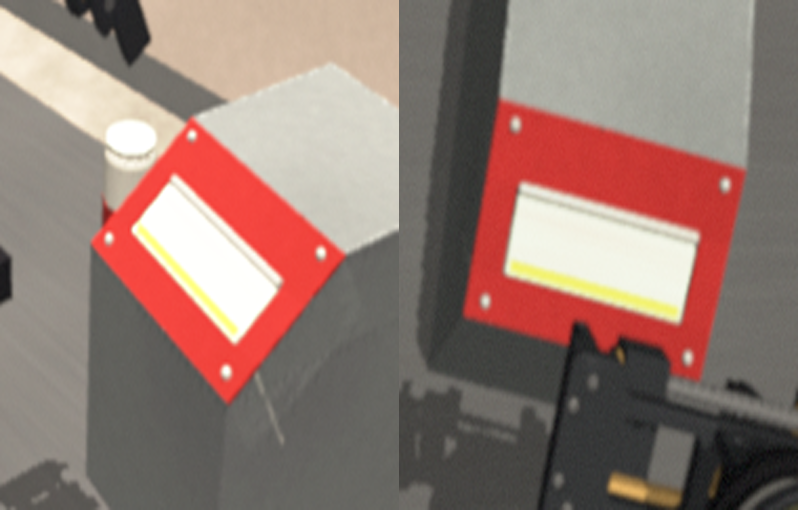

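The flap is flush shut with nothing protruding, so bar 1 is inside, and the can is untouched. Next is the second bar.

```bash
python3 - <<'E'
from pick import *
from post import look,enter
robot.move_j([-0.24,.54,-.37,1.6,.22,1.04,.8])
robot.set_gripper(.088)
b=[.588,.2115]
pick(b)
robot.line_to([b[0],b[1],.40],speed=.25)
robot.move_j([0.8348,0.2769,-1.0405,2.1063,1.5791,0.6404,0.0801]);st("high")
if robot.get_state()["gripper_width"]>.038:
    robot.move_ptp(P(-.125,.022),RB);st("pre")
for n_ in ("side",):
    c=robot.camera(n_);cv2.imwrite("pics/side4.png",c["pixels"][:,:,::-1])
E
```

```text
above t 19.97 tip -58.0 off -39.5 y 371.2 F n/up/y [-1.4  0.2  0. ] w 0.088 q [-0.23  0.71 -0.34  1.57  0.28  0.92  0.81]
False
down t 21.02 tip 59.4 off -106.1 y 371.5 F n/up/y [ 0.5 -0.1  0.2] w 0.0882 q [-0.27  0.88 -0.27  1.67  0.36  0.64  0.74]
grip t 21.79 tip 60.2 off -107.2 y 370.9 F n/up/y [-0.7  0.  -0. ] w 0.0414 q [-0.27  0.88 -0.27  1.67  0.36  0.64  0.74]
lift t 23.07 tip -134.8 off 4.8 y 370.4 F n/up/y [ 1.1 -1.4  0.5] w 0.0416 q [-0.22  0.62 -0.36  1.45  0.23  1.12  0.86]
high t 24.87 tip -228.9 off 121.3 y 6.6 F n/up/y [ 1.7 -0.4 -0.5] w 0.0417 q [ 0.83  0.28 -1.04  2.11  1.58  0.64  0.08]
pre t 25.49 tip -125.2 off 23.2 y 1.0 F n/up/y [ 1.2 -0.4  0.9] w 0.0416 q [ 0.89  0.48 -1.02  2.11  1.23  0.52  0.36]
```

View pics/side4.png

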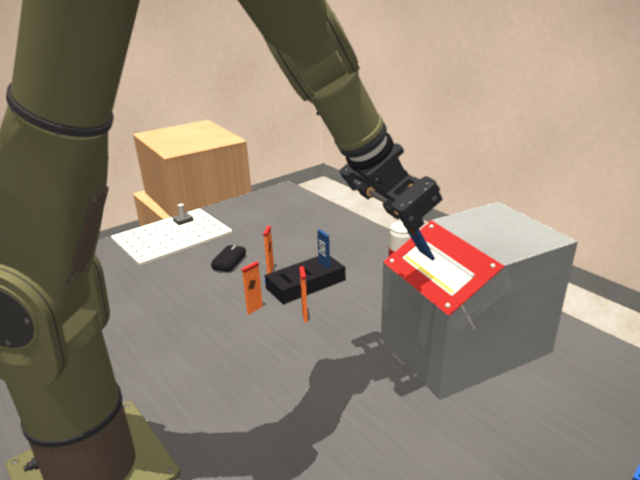

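Only the good bar is left, standing in the rack at (323,248). The second spoilt bar is held with its lower end at about (433,260), in front of the flap. Same procedure again.

```bash
python3 - <<'E'
from post import *
r=robot.line_to(P(-.042,.022),RB,speed=.07,threshold=16);st(f"in {r}")
if not r:
    robot.line_to(P(-.042,.018),RB,speed=.03)
    r=robot.line_to(P(-.042,-.002),RB,speed=.03,threshold=7);st(f"down {r}")
    off=float((np.array(robot.get_state()["ee_pos"])-M)@up)+.026
    if r and off<.009 and not under(off+.0013): release()
E
```

```text
in False t 26.88 tip -42.1 off 21.8 y 0.1 F n/up/y [ 1.8 -2.7  0.3] w 0.0417 q [ 0.77  0.64 -0.9   2.11  1.57  0.53  0.07]
down True t 27.71 tip -42.4 off 5.3 y 0.0 F n/up/y [-2.   3.1 -0.8] w 0.0418 q [ 0.78  0.64 -0.91  2.16  1.68  0.54 -0.04]
under False t 28.89 tip -2.6 off 5.7 y -0.1 F n/up/y [ 5.2 -2.6  1.1] w 0.0417 q [ 0.75  0.73 -0.9   2.14  1.76  0.58 -0.1 ]
open t 29.38 tip -3.1 off 6.9 y 0.0 F n/up/y [0.  1.  0.2] w 0.0619 q [ 0.75  0.73 -0.9   2.14  1.76  0.58 -0.1 ]
lift False t 30.59 tip 34.7 off 21.0 y 0.3 F n/up/y [-6.7 -5.2  1.2] w 0.062 q [ 0.72  0.8  -0.87  2.07  1.78  0.59 -0.07]
wait t 30.99 tip 34.6 off 20.9 y 0.4 F n/up/y [-5.4 -4.9  0.1] w 0.0623 q [ 0.72  0.8  -0.87  2.07  1.78  0.59 -0.07]
```

```bash
python3 - <<'E'
from post import *
robot.line_to(P(-.02,.024),RB,speed=.12)
robot.line_to(P(-.2,.024),RB,speed=.25);st("out")
robot.move_j([-0.24,.3,-.37,1.6,.22,1.04,.8]);robot.sleep(.3)
look(5)
def diff(n_):
    a=np.load(n_+"0.npz")["pixels"];b=cv2.imread(f"pics/{n_}5.png")[:,:,::-1];return a,b
a=cv2.imread("pics/side5.png");cv2.imwrite("pics/final.png",np.hstack([cv2.resize(a[160:400,200:600],None,fx=1,fy=1),cv2.imread("pics/top5.png")[80:320,160:560]]))
E
```

```text
out t 32.46 tip -199.2 off 23.6 y -0.7 F n/up/y [ 0.5 -0.4 -0.6] w 0.0619 q [ 1.09  0.35 -1.2   2.08  0.89  0.56  0.68]
```

View pics/final.png

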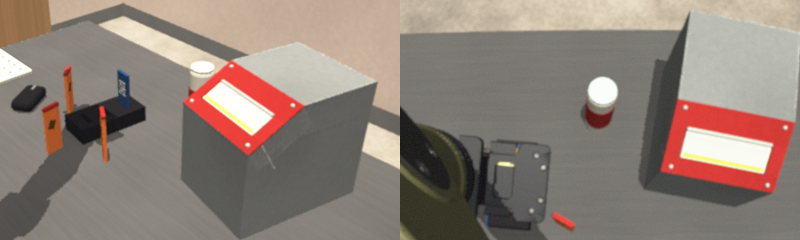

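The flap is fully shut in both views with nothing protruding. The good bar stands in the rack at crop (123,88), and the can, mouse and decoys are where they were. The arm is clear, so I'm handing in.

```bash
python3 -c "
from h import *
st('end');print(robot.sign_off())"
```

```text
end t 34.3 tip -288.0 off 17.1 y 354.5 F n/up/y [-0.2  0.3 -0.4] w 0.0618 q [-0.24  0.3  -0.37  1.6   0.22  1.04  0.8 ]
the job is handed in; nothing more can be done
None
```

Both spoilt bars went through the flap into the reject box, and I handed the job in at 34.3 s of the 72 s allowed. For each one I felt for the chute floor, slid the bar under the baffle, opened the fingers, and lifted the flap off the bar so it dropped in.

- **Last checks:** in both views the flap is flush shut with nothing sticking out. The good bar is still standing in its slot, and the can and mouse look unmoved. The arm was clear and touching nothing. The wrist forces I printed stayed below about 10 N; I did not log peaks between readings.
- **Not seen directly:** the inside of the box isn't visible, so I infer the bars are inside from the shut flap, the empty slots and no bar lying outside.
- **What went wrong on the way:** my first push was refused as a straight line, with wrist joint 6 almost at its lower limit, so I backed out and switched arm posture. One early stop while feeling for the floor was flap friction, and I continued past it.

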